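# Sweep the offcuts off the brazing jig into the scrap pan

## Task

Clear the brazing jig: with the fingertips, sweep all five loose metal offcuts along its plate and over the end into the undivided scrap pan, without picking any of them up. Leave the brazed joint that is cooling on the plate standing where it is, and do not disturb the finished joint in the divided tray at the other end, the flux jar or the wire brush.

Things in the scene. Friction and masses are not known exactly. Their poses are not given: they have to be found in the camera images.
- jig: the brazing jig, fixed: a flat steel plate 240 mm (own x) by 330 mm (own y), top 60 mm above the bench, on two square tubes. Rail bars 20 mm wide, 12 mm above the plate, run along both long sides: a channel 200 mm wide (own x -100 to +100 mm), open at both ends (own y -165 and +165 mm). Origin on the bench under the plate's middle, z up; turned up to 15 degrees about the vertical
- scrap_pan: the scrap pan: open sheet-metal pan with NO dividers, fixed, 240 mm (own x) by 135 mm (own y), 45 mm high, walls and floor 3 mm, on the bench, tucked 15 mm under one open end of the jig's plate (either end), so that what goes over that end drops into it. Origin at the centre of its underside, axes parallel to the jig's
- parts_tray: the finished-parts tray: same outside size and height as the scrap pan but divided into three compartments by two thin walls, with a finished joint standing in the middle one; fixed at the opposite end of the jig's plate. Origin at the centre of its underside. Nothing is to go in
- flat_a: steel flat-bar offcut, 40 x 25 x 10 mm, lying flat on the jig's plate, 78 g. Origin at its middle, x along the 40 mm
- flat_b: a second steel flat-bar offcut, just like the first: 40 x 25 x 10 mm, lying flat on the plate, 78 g. Origin at its middle, x along the 40 mm
- square_tube: square steel tube offcut, 30 x 30 mm and 32 mm long, wall 2.5 mm, lying on the plate, 69 g. Origin at its middle, y along its length
- angle: steel angle offcut, legs 30 x 30 x 4 mm, 32 mm long, lying on the plate on one leg with the other upright, 56 g. Origin at the middle of its 30 x 32 x 30 mm envelope, y along its length, the upright leg on its -x side
- pipe_ring: copper pipe offcut, a ring 35 mm across and 18 mm high standing on its end on the plate, wall 2 mm, 34 g. Origin at its middle
- cooling_joint: freshly brazed joint, left to cool on the plate close to the far rail (jig's own +x side), beside the offcuts. 44 mm tall in all: a 42 x 42 x 6 mm steel base plate with an upright copper tube (22 mm across) brazed on its middle, 0.16 kg, loose. Origin at the centre of its underside, z up
- finished_joint: finished joint in the middle compartment of the parts tray. 44 mm tall in all: a 42 x 42 x 6 mm steel base plate with an upright copper tube (22 mm across) brazed on its middle, 0.16 kg, loose. Origin at the centre of its underside, z up
- flux_jar: flux jar on the bench to the left of the jig, 60 mm across, 75 mm high, loose. Origin at the centre of its underside
- wire_brush: wooden wire brush lying bristles down on the bench to the right of the jig, 220 mm long, 28 mm high, loose. Origin on the bench under it, x along its length

How it is judged (in metres and radians):
At the end, for the whole second after the job is handed in: All five offcuts lie at rest in the scrap pan (their middles within its walls and below the level of the plate, 60 mm above the bench), and the cooling joint still stands upright on the plate within 20 mm of where it stood (x of flat_a in the frame of scrap_pan between -0.12 and 0.12 m and y of flat_a in the frame of scrap_pan between -0.0675 and 0.0675 m and z of each of flat_a, flat_b, square_tube, angle, pipe_ring in the frame of scrap_pan below 0.06 m and linear speed of each of flat_a, flat_b, square_tube, angle, pipe_ring below 0.03 m/s and x of flat_b in the frame of scrap_pan between -0.12 and 0.12 m and y of flat_b in the frame of scrap_pan between -0.0675 and 0.0675 m and x of square_tube in the frame of scrap_pan between -0.12 and 0.12 m and y of square_tube in the frame of scrap_pan between -0.0675 and 0.0675 m and x of angle in the frame of scrap_pan between -0.12 and 0.12 m and y of angle in the frame of scrap_pan between -0.0675 and 0.0675 m and x of pipe_ring in the frame of scrap_pan between -0.12 and 0.12 m and y of pipe_ring in the frame of scrap_pan between -0.0675 and 0.0675 m and not (distance of cooling_joint from where it was at the start of the episode above 0.02 m or angle between cooling_joint's own z axis and vertical above 0.35 rad)); the robot touches nothing.
It fails at once if an offcut is lifted (its middle more than 35 mm above the plate) (height (world z) of any of flat_a, flat_b, square_tube, angle, pipe_ring above 0.095 m).
It fails at once if the cooling joint is moved more than 20 mm or tipped (distance of cooling_joint from where it was at the start of the episode above 0.02 m or angle between cooling_joint's own z axis and vertical above 0.35 rad).
It fails at once if the finished joint, the flux jar or the wire brush is moved more than 20 mm or tipped ((distance of finished_joint from where it was at the start of the episode above 0.02 m or angle between finished_joint's own z axis and vertical above 0.35 rad) or (distance of flux_jar from where it was at the start of the episode above 0.02 m or angle between flux_jar's own z axis and vertical above 0.35 rad) or (distance of wire_brush from where it was at the start of the episode above 0.02 m or angle between wire_brush's own z axis and vertical above 0.35 rad)).
It also fails if it takes over 64 s, if anything falls off the work surface, if the arm or the gripper's body presses on something with over 40 N, if the wrist force passes 120 N, or if a joint passes its speed limit or range.

## Robot

A 6-joint arm with a two-finger parallel gripper is mounted at the origin on the work surface. World frame = base frame: x ahead of the robot, y to its left, z up, the work surface at z = 0. Lengths are in m, angles in degrees, forces in N, time in s.
With the tool pointing down it reaches from about 0.25 to 0.725 m from the base axis. Payload 9.7 kg.
Tool frame: the origin (TCP) lies midway between the tips of the shut fingers; the grasp point (between the pads) lies 19 mm behind it (bot.hold_point_z is the distance from the TCP to the grasp point, in m); z points along the fingers, y is the line along which they close (so a half turn about z gives the same grasp; the last joint's range is limited). The gripper opens to 85 mm and grips with 20 to 120 N. Pads are 22 mm wide; open, the fingers measure 114 mm over their backs; the gripper's body (76 mm by 85 mm) begins 54 mm behind the grasp point. The pads swing forward as they close: fully open they stand 13 mm farther back than shut.
Start: joints at [-69.328, 4.979, 10.078, 95.1, 0, 90], TCP at [0.194, -0.515, 0.231] pointing down, gripper open.
Joint ranges: [-179.16, 179.16], [-48.56, 103.87], [-65.8, 70.77], [-126.05, 130.52], [-82.76, 87.17], [-180, 180]. Speed limits (degrees/s): [127.2, 127.2, 147.25, 180, 180, 180].

## Interface

Orientations are given as [roll, pitch, yaw] about the fixed x, y, z axes, in that order (R = Rz(yaw) Ry(pitch) Rx(roll)).
In Python, from workcell import bot gives the robot as it stands.
- The arm moves only by the tool play_rows, never from a script. Its argument "steps" is a list that holds one entry, the list of rows, each a list of 4 numbers: the shift along the tool's x, y, z in m, then the turn about the tool's z in rad. In form: [[[tx, ty, tz, yaw], ...]]. A call has exactly 5 rows; each row shifts and turns the commanded pose from where the row before left it, along the tool's axes as they then stand; what a row does not reach is not made up. A row lasts 1/12 s, in which the tool goes at most 41.7 mm and 7.16 degrees, less where a joint would pass 70% of its speed; a pose out of reach is approached as far as the arm can. A call is refused whole if a number of a shift passes 0.0417 or a number of a turn 0.125, either way. A call with a gripper value outside its range is refused whole. "gripper" is the finger opening in m, from 0 to 0.0854, set as the call begins (left out, the last holds). The fingers move at their own pace and stop on an object; "squeeze" is the grip in N (left out, the last holds). Time passes only in rows, so rows that do not move let the fingers close, or fill a call up. It gives the time, the measured TCP pose, the force, the opening and the grip force at its end, in the units of the state.
- bot.get_obs(): the state, without advancing time (a new reading comes with each control period).
- bot.camera(name): name is "scene" or "top"; returns a dict with "img" (480x640x3 uint8, blue, green, red), "vfov" (degrees; the focal length in pixels is half the picture's height over the tangent of half this angle, whatever the lens; pixels are square), "cx", "cy" (the principal point, pixels), "xyz" and "attitude" of the camera in the world. Camera axes: x right, y down, z forward; pixel columns grow to the right and rows downward; lengths in m; the calibration is good to about 2 mm. A picture is of the moment at which its call begins. There is no depth.
- bot.job_done(): hands the job in; it is judged then, once.
The state is a dict: "time": time; "q": joint angles; "qd": joint speeds; "joint_efforts": joint torques, N m; "ee_pos": TCP position; "tcp_rot": TCP orientation; "wrist_force": force on the tool from outside, world axes, zero at the start; "torque": the same for the moment, N m; "opening": finger opening in m; "grasp_force": force on a finger pad.
Only numpy, scipy, OpenCV 4.12 (cv2) and the standard library are available. Lean on these libraries where they do the work, as an engineer would, in place of code of your own. Each camera call takes 0.05 s, during which the arm holds its last target. There are 200 camera calls.

## Working session

There is one attempt and no reset: what is moved stays moved. The work goes in short steps, Python scripts to look and compute and a tool call to move; the robot and the scene stay as the last step left them, time stands still between calls to the robot, and variables do not carry over. Pictures are saved under pics/ and viewed, at most 10 in all, crops included, and the job is handed in when it is done.

Besides the shell and the picture viewer there is one more tool, called after "Emit:" as a command line: name --argument value ..., lists and objects as JSON in quotes. play_rows: Moves the arm, as the interface text tells. Its arguments: {"type":"object","properties":{"steps":{"type":"array","items":{"type":"array","items":{"type":"array","items":{"type":"number"}}}},"gripper":{"type":"number"},"squeeze":{"type":"number"}},"required":["steps"]}

```bash
mkdir -p pics; ls
cat > h.py <<'E'
import numpy as np, cv2
from scipy.spatial.transform import Rotation as R
from workcell import bot
def cam(n):
    c=bot.camera(n); 
    return c
def ray(c,u,v):
    f=240/np.tan(np.radians(c["vfov"])/2)
    d=np.array([(u-c["cx"])/f,(v-c["cy"])/f,1.0])
    return np.array(c["xyz"]),R.from_euler("xyz",c["attitude"],degrees=True).apply(d)
def onz(c,u,v,z):
    o,d=ray(c,u,v); return o+d*(z-o[2])/d[2]
E
python3 - <<'E'
from h import *
for n in("top","scene"):
    c=cam(n); cv2.imwrite(f"pics/{n}0.png",c["img"]); print({k:c[k] for k in c if k!="img"})
print(bot.get_obs())
E
```

```text
pics
{'vfov': 55.65160054088145, 'cx': 323.84355278001027, 'cy': 235.71806540506316, 'xyz': array([4.08771127e-01, 9.81286139e-06, 9.95996689e-01]), 'attitude': array([-1.71367617e+02, -2.18172832e-02, -9.01235506e+01])}
{'vfov': 50.48945475085022, 'cx': 321.1841668026724, 'cy': 238.12906459424977, 'xyz': array([ 1.05820279, -0.7595588 ,  1.01944949]), 'attitude': array([-136.8722774 ,    0.93322217,   32.21955505])}
{'time': 0.1, 'q': array([-6.93262146e+01,  5.00772903e+00,  1.00390548e+01,  9.50992768e+01,
       -2.36544158e-03,  9.00014192e+01]), 'qd': array([ 0.06849348, -0.03471832,  0.17523501, -0.05757437, -0.08032483,
        0.08484635]), 'joint_efforts': array([ 8.55846133e-05, -5.21559155e+01,  4.65654802e+01,  1.59850053e-02,
       -3.37974973e-05,  2.92357562e-06]), 'ee_pos': array([ 0.19409288, -0.51439684,  0.23065662]), 'tcp_rot': array([-1.79932049e+02,  2.36712308e-03,  2.06723690e+01]), 'wrist_force': array([ 0.22119432, -0.15504441,  0.15095149]), 'torque': array([-0.03573319,  0.03364945, -0.00527045]), 'grasp_force': 0.0, 'opening': 0.08512063646275901}
```

View pics/top0.png

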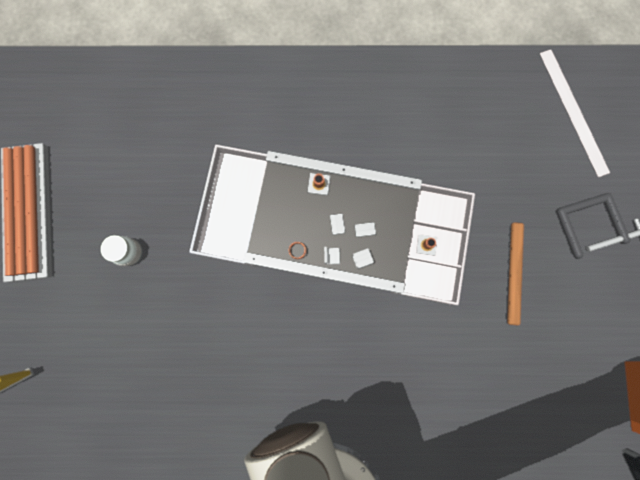

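View pics/scene0.png

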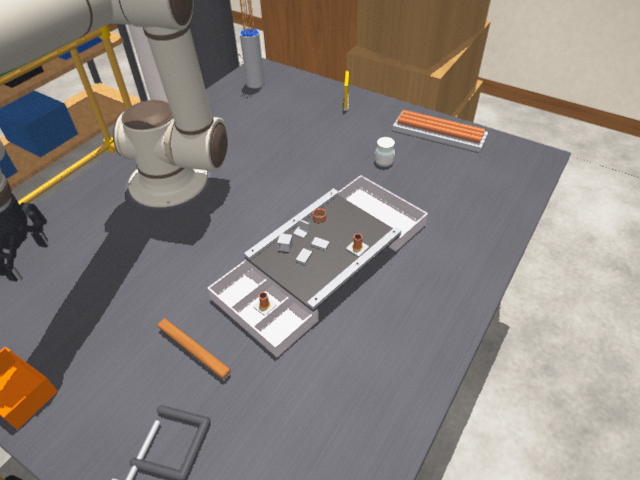

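Top view: the undivided pan is at the left (px ~230,205; world +y). The cooling joint is at (318,183), the flats at (337,224) and (365,229), the angle at (332,255), the tube at (363,258) and the ring at (298,250). The scene view agrees. Next I measure in the jig frame.

Run:
```python
from h import *
c=cam("top"); im=c["img"]
P=lambda u,v,z:onz(c,u,v,z)[:2]
# rail outer corners at top z=.072: bright mask of rails
g=cv2.cvtColor(im,cv2.COLOR_BGR2GRAY); hsv=cv2.cvtColor(im,cv2.COLOR_BGR2HSV)
m=((g>150)|((hsv[...,1]>110)&(g>50))).astype(np.uint8)*255
roi=np.zeros_like(m); cv2.fillPoly(roi,[np.array([[268,164],[418,191],[400,282],[250,252]])],255)
a=[P(*p,.072) for p in [(268,152),(421,180),(404,291),(247,263)]]
print("rail outer corners",np.round(a,3), [round(float(np.linalg.norm(a[i]-a[(i+1)%4])),3) for i in range(4)])
ctr=np.mean(a,0); d1=a[0]-a[1]; d2=a[3]-a[2]; d=d1/np.linalg.norm(d1)+d2/np.linalg.norm(d2)
yaw=np.arctan2(-d[0],d[1]); print("ctr",ctr,"yaw",np.degrees(yaw))
Rj=np.array([[np.cos(yaw),-np.sin(yaw)],[np.sin(yaw),np.cos(yaw)]])
n,l,s,ce=cv2.connectedComponentsWithStats(m&roi)
for i in range(1,n):
    if s[i,4]<15: continue
    pts=np.argwhere(l==i)[:,::-1].astype(np.float32)
    h=.07
    q=np.array([(P(u,v,h)-ctr)@Rj for u,v in pts])
    r=cv2.minAreaRect((q*1000).astype(np.float32))
    print(ce[i].round(),s[i,4],"own mm mid",np.round(q.mean(0)*1000),"min",np.round(q.min(0)*1000),"max",np.round(q.max(0)*1000),"rect",np.round(r[1]),round(r[2]))
v=im[135:310,180:485]; v=cv2.resize(v,None,fx=2.6,fy=2.6,interpolation=cv2.INTER_CUBIC); cv2.imwrite("pics/crop1.png",v)
```

```text
rail outer corners [[ 0.728  0.117]
 [ 0.667 -0.204]
 [ 0.436 -0.162]
 [ 0.493  0.156]] [0.327, 0.235, 0.323, 0.238]
ctr [ 0.58100425 -0.02338618] yaw -10.537014735059712
[318. 184.] 350 own mm mid [70. 48.] min [49. 26.] max [94. 70.] rect [43. 43.] 3
[337. 224.] 266 own mm mid [-5. -6.] min [-28. -23.] max [18. 12.] rect [43. 28.] 18
[365. 229.] 259 own mm mid [ -6. -64.] min [-24. -86.] max [ 11. -42.] rect [27. 42.] 17
[292. 244.] 19 own mm mid [-64.  78.] min [-71.  72.] max [-59.  83.] rect [ 6. 15.] 50
[258. 250.] 75 own mm mid [-89. 144.] min [-97. 123.] max [-81. 160.] rect [37. 16.] 86
[303. 253.] 17 own mm mid [-79.  53.] min [-88.  50.] max [-66.  59.] rect [ 6. 23.] 74
[332. 255.] 263 own mm mid [-72.  -7.] min [-92. -24.] max [-53.  13.] rect [37. 33.] 10
[362. 258.] 291 own mm mid [-66. -69.] min [-86. -92.] max [-44. -49.] rect [33. 38.] 31
```

View pics/crop1.png

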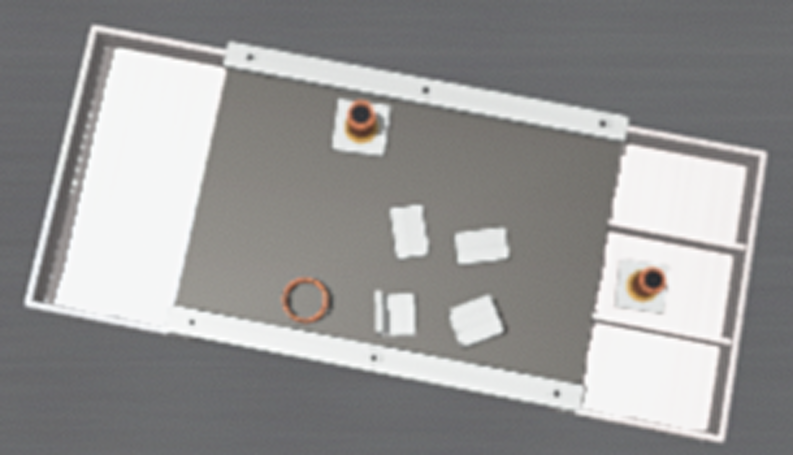

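The crop confirms it. In jig coordinates (yaw −10.5°), lane A at x≈−6 holds the two flats, lane B at x≈−70 holds the tube, angle and ring, and the joint occupies x 49–94 mm. I'll use the nearly shut fingers as a ~49 mm wide pusher, tool x along the jig's +y.

Emit:
play_rows --steps '[[[0, 0, 0, -0.1026], [0, 0, 0, -0.1026], [0, 0, 0, -0.1026], [0, 0, 0, -0.1026], [0, 0, 0, -0.1026]]]' --gripper 0.02 --squeeze 40

```text
time: 0.57
ee_pos: [0.1941, -0.5145, 0.231]
tcp_rot: [-180.0, -0.0, 50.4]
wrist_force: [0.4, -0.1, -0.3]
opening: 0.0255
grasp_force: 0.0
```

Emit:
play_rows --steps '[[[0, 0, 0, -0.1026], [0, 0, 0, -0.1026], [0, 0, 0, -0.1026], [0, 0, 0, -0.1026], [0, 0, 0, -0.1026]]]'

```text
time: 0.98
ee_pos: [0.1941, -0.5145, 0.231]
tcp_rot: [-180.0, -0.0, 79.7]
wrist_force: [-0.9, 0.5, 0.7]
opening: 0.0201
grasp_force: 0.0
```

Emit:
play_rows --steps '[[[0.029, 0.019, 0, 0], [0.029, 0.019, 0, 0], [0.029, 0.019, 0, 0], [0.029, 0.019, 0, 0], [0.029, 0.019, 0, 0]]]'

```text
time: 1.4
ee_pos: [0.3148, -0.3881, 0.2311]
tcp_rot: [-180.0, -0.0, 79.4]
wrist_force: [-0.1, -0.9, 0.1]
opening: 0.0198
grasp_force: 0.0
```

Emit:
play_rows --steps '[[[0.029, 0.019, 0, 0], [0.029, 0.019, 0, 0], [0.029, 0.019, 0, 0], [0.029, 0.019, 0, 0], [0.029, 0.019, 0, 0]]]'

```text
time: 1.82
ee_pos: [0.4349, -0.2627, 0.2312]
tcp_rot: [-180.0, -0.0, 79.5]
wrist_force: [0.6, -0.9, -0.7]
opening: 0.0198
grasp_force: 0.0
```

Emit:
play_rows --steps '[[[0.029, 0.019, 0, 0], [0.029, 0.019, 0, 0], [0.029, 0.019, 0, 0], [0.029, 0.019, 0, 0], [0.025, 0.016, 0, 0]]]'

```text
time: 2.23
ee_pos: [0.5514, -0.1406, 0.2309]
tcp_rot: [-180.0, -0.0, 79.5]
wrist_force: [0.4, 0.2, 0.6]
opening: 0.02
grasp_force: 0.0
```

Emit:
play_rows --steps '[[[0, 0, 0.04, 0], [0, 0, 0.04, 0], [0, 0, 0.04, 0], [0, 0, 0.03, 0], [0, 0, 0.0175, 0]]]'

```text
time: 2.65
ee_pos: [0.5483, -0.1418, 0.0595]
tcp_rot: [-179.7, -0.0, 79.5]
wrist_force: [-10.8, 4.1, 247.2]
opening: 0.0201
grasp_force: 148.0
```

Run:
```python
from h import *
c=cam("scene"); cv2.imwrite("pics/s1.png",cv2.resize(c["img"][160:340,220:460],None,fx=3,fy=3)); print(bot.get_obs()["ee_pos"],bot.get_obs()["wrist_force"])
```

```text
[ 0.54871657 -0.14192013  0.06113698] [-0.67640388 -0.29198721  1.89099399]
```

View pics/s1.png

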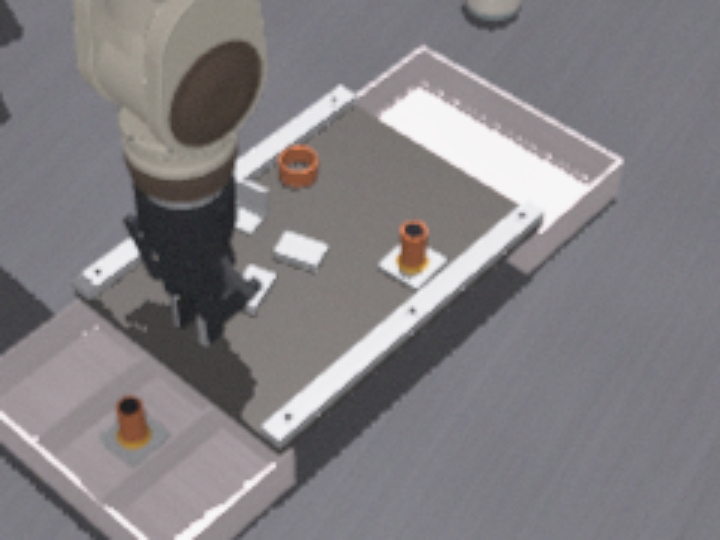

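The descent overshot onto the plate and the wrist force read 247 N, over the 120 N limit. I stopped it too abruptly. Nothing on the plate has moved, so I'll carry on with gentle speeds and check where the arm settles.

Emit:
play_rows --steps '[[[0, 0, 0, 0], [0, 0, 0, 0], [0, 0, 0, 0], [0, 0, 0, 0], [0, 0, 0, 0]]]'

```text
time: 3.12
ee_pos: [0.5503, -0.1425, 0.0638]
tcp_rot: [-180.0, -0.0, 79.5]
wrist_force: [-0.4, -0.4, -0.5]
opening: 0.02
grasp_force: 0.0
```

Emit:
play_rows --steps '[[[0.005, 0, 0, 0], [0.008, 0, 0, 0], [0.01, 0, 0, 0], [0.01, 0, 0, 0], [0.01, 0, 0, 0]]]'

```text
time: 3.53
ee_pos: [0.5583, -0.0989, 0.0638]
tcp_rot: [180.0, 0.0, 79.5]
wrist_force: [0.3, -0.4, -0.3]
opening: 0.0204
grasp_force: 0.2
```

Emit:
play_rows --steps '[[[0.01, 0, 0, 0], [0.01, 0, 0, 0], [0.01, 0, 0, 0], [0.01, 0, 0, 0], [0.01, 0, 0, 0]]]'

```text
time: 3.95
ee_pos: [0.5674, -0.05, 0.0638]
tcp_rot: [-180.0, 0.0, 79.5]
wrist_force: [-1.5, -0.4, 0.8]
opening: 0.02
grasp_force: 0.5
```

Run:
```python
from h import *
for n in ("scene",):
  c=cam(n); cv2.imwrite("pics/s2.png",cv2.resize(c["img"][160:340,220:460],None,fx=3,fy=3))
```

```text
(no output)
```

View pics/s2.png

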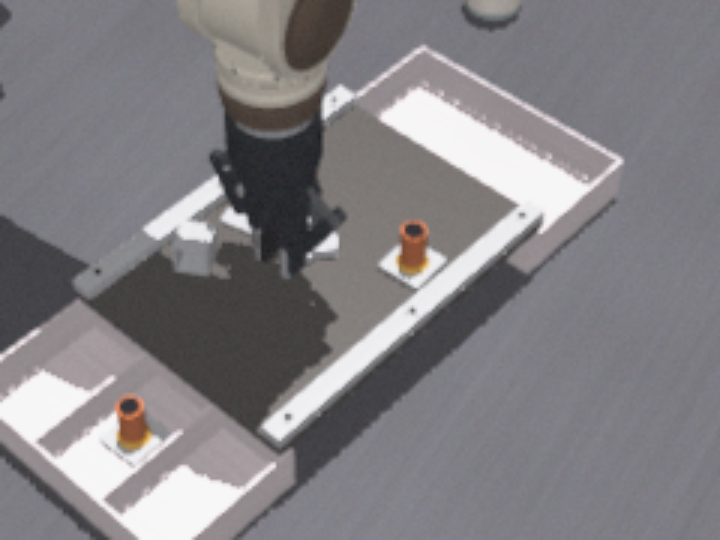

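The flats are moving ahead of the fingers (corner at px 330,250), clear of the joint, and the tube is untouched. I'll keep pushing, easing slightly away from the joint.

Emit:
play_rows --steps '[[[0.01, -0.001, 0, 0], [0.01, -0.001, 0, 0], [0.01, -0.001, 0, 0], [0.01, -0.001, 0, 0], [0.01, -0.001, 0, 0]]]'

```text
time: 4.42
ee_pos: [0.5716, 0.0001, 0.0638]
tcp_rot: [180.0, -0.0, 79.5]
wrist_force: [0.3, -0.5, 0.3]
opening: 0.0198
grasp_force: 0.5
```

Emit:
play_rows --steps '[[[0.01, 0, 0, 0], [0.01, 0, 0, 0], [0.01, 0, 0, 0], [0.01, 0, 0, 0], [0.01, 0, 0, 0]]]'

```text
time: 4.83
ee_pos: [0.5808, 0.0492, 0.0638]
tcp_rot: [-180.0, -0.0, 79.5]
wrist_force: [-0.4, -1.9, 0.4]
opening: 0.0202
grasp_force: 0.5
```

Emit:
play_rows --steps '[[[0.01, 0, 0, 0], [0.01, 0, 0, 0], [0.01, 0, 0, 0], [0.01, 0, 0, 0], [0.01, 0, 0, 0]]]'

```text
time: 5.25
ee_pos: [0.59, 0.0984, 0.0638]
tcp_rot: [-180.0, -0.0, 79.5]
wrist_force: [-0.5, -1.1, 0.2]
opening: 0.02
grasp_force: 0.5
```

Emit:
play_rows --steps '[[[0.01, 0, 0, 0], [0.01, 0, 0, 0], [0.01, 0, 0, 0], [0.01, 0, 0, 0], [0.01, 0, 0, 0]]]'

```text
time: 5.67
ee_pos: [0.5992, 0.1476, 0.0638]
tcp_rot: [180.0, -0.0, 79.5]
wrist_force: [-0.2, 0.8, -0.5]
opening: 0.0204
grasp_force: 0.0
```

Emit:
play_rows --steps '[[[0.006, 0, 0, 0], [0, 0, 0, 0], [0, 0, -0.01, 0], [0, 0, -0.03, 0], [0, 0, -0.03, 0]]]'

```text
time: 6.08
ee_pos: [0.5991, 0.1517, 0.134]
tcp_rot: [-179.9, 0.1, 79.4]
wrist_force: [0.6, -0.0, 1.1]
opening: 0.0202
grasp_force: 0.0
```

Run:
```python
from h import *
for n in ("scene",):
  c=cam(n); cv2.imwrite("pics/s3.png",cv2.resize(c["img"][160:340,220:460],None,fx=3,fy=3))
```

```text
(no output)
```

View pics/s3.png

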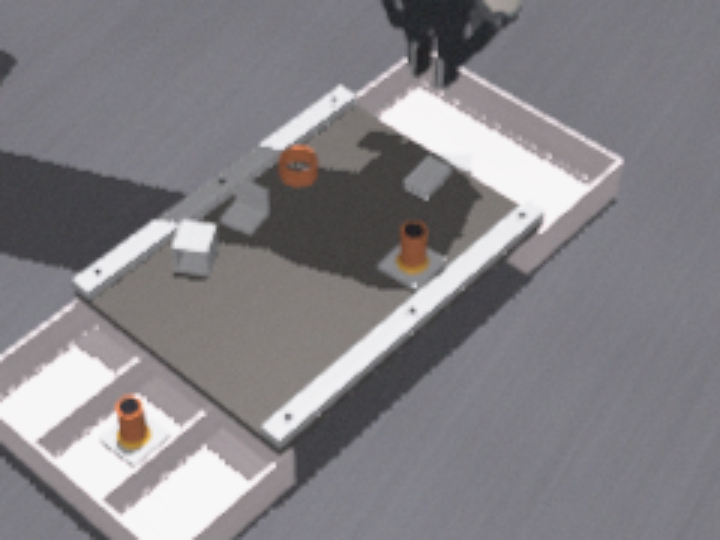

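One flat slipped aside and stays near the pan end at px (430,175). The joint, ring, angle and tube are in place. I'll return above the plate to the start of lane B and measure from the top camera.

Emit:
play_rows --steps '[[[-0.01, 0, 0, 0], [-0.025, -0.003, 0, 0], [-0.03, -0.006, 0, 0], [-0.03, -0.006, 0, 0], [-0.03, -0.006, 0, 0]]]'

```text
time: 6.55
ee_pos: [0.5553, 0.0316, 0.1334]
tcp_rot: [-180.0, 0.0, 79.5]
wrist_force: [0.5, -0.1, 0.4]
opening: 0.0202
grasp_force: 0.0
```

Emit:
play_rows --steps '[[[-0.03, -0.006, 0, 0], [-0.03, -0.006, 0, 0], [-0.03, -0.006, 0, 0], [-0.03, -0.006, 0, 0], [-0.03, -0.006, 0, 0]]]'

```text
time: 6.97
ee_pos: [0.4981, -0.1105, 0.1336]
tcp_rot: [-180.0, 0.0, 79.4]
wrist_force: [0.7, -0.5, 0.0]
opening: 0.0197
grasp_force: 0.0
```

Emit:
play_rows --steps '[[[-0.02, -0.003, 0, 0], [-0.005, 0, 0, 0], [0, 0, 0, 0], [0, 0, 0, 0], [0, 0, 0, 0]]]'

```text
time: 7.38
ee_pos: [0.4922, -0.132, 0.1337]
tcp_rot: [-180.0, -0.0, 79.5]
wrist_force: [-0.5, 0.2, -0.1]
opening: 0.0201
grasp_force: 0.0
```

```bash
cat >> h.py <<'E'
ctr=np.array([.581,-.0234]); yaw=np.radians(-10.54)
Rj=np.array([[np.cos(yaw),-np.sin(yaw)],[np.sin(yaw),np.cos(yaw)]])
def own(p): return np.round((np.array(p[:2])-ctr)@Rj*1000)
E
python3 - <<'E'
from h import *
print("tcp own",own(bot.get_obs()["ee_pos"]))
c=cam("top"); v=c["img"][135:310,180:485]; cv2.imwrite("pics/t4.png",cv2.resize(v,None,fx=2.6,fy=2.6,interpolation=cv2.INTER_CUBIC))
E
```

```text
tcp own [ -67. -123.]
```

View pics/t4.png

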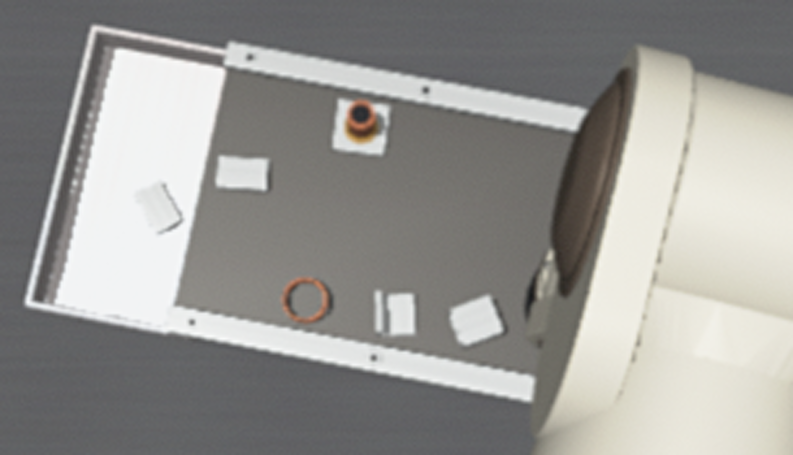

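One flat is in the pan (px 158,207 in the crop) and the other is at (243,173), still on the plate by the edge. Now lane B, with a gentle descent.

Emit:
play_rows --steps '[[[0, -0.001, 0.01, 0], [0, -0.001, 0.018, 0], [0, 0, 0.018, 0], [0, 0, 0.012, 0], [0, 0, 0.006, 0]]]'

```text
time: 7.85
ee_pos: [0.4892, -0.1315, 0.0674]
tcp_rot: [-179.8, -0.0, 79.5]
wrist_force: [-0.2, -0.7, -0.1]
opening: 0.0201
grasp_force: 0.0
```

Emit:
play_rows --steps '[[[0, 0, 0.003, 0], [0, 0, 0.002, 0], [0, 0, 0, 0], [0.005, 0, 0, 0], [0.008, 0, 0, 0]]]'

```text
time: 8.27
ee_pos: [0.4929, -0.1196, 0.0655]
tcp_rot: [179.9, 0.0, 79.4]
wrist_force: [-0.7, 0.8, 0.8]
opening: 0.0202
grasp_force: 0.0
```

Emit:
play_rows --steps '[[[0.008, 0, 0, 0], [0.008, 0, 0, 0], [0.008, 0, 0, 0], [0.008, 0, 0, 0], [0.008, 0, 0, 0]]]'

```text
time: 8.68
ee_pos: [0.5, -0.0793, 0.065]
tcp_rot: [180.0, 0.0, 79.5]
wrist_force: [-0.6, -1.5, 1.1]
opening: 0.0199
grasp_force: 0.9
```

Emit:
play_rows --steps '[[[0.008, 0, 0, 0], [0.008, 0, 0, 0], [0.008, 0, 0, 0], [0.008, 0, 0, 0], [0.008, 0, 0, 0]]]'

```text
time: 9.1
ee_pos: [0.5073, -0.0401, 0.0648]
tcp_rot: [180.0, 0.0, 79.5]
wrist_force: [-0.3, -3.3, 1.9]
opening: 0.02
grasp_force: 1.3
```

Run:
```python
from h import *
print("tcp own",own(bot.get_obs()["ee_pos"]))
c=cam("top"); v=c["img"][135:310,180:485]; cv2.imwrite("pics/t5.png",cv2.resize(v,None,fx=2.6,fy=2.6,interpolation=cv2.INTER_CUBIC))
```

```text
tcp own [-69. -30.]
```

View pics/t5.png

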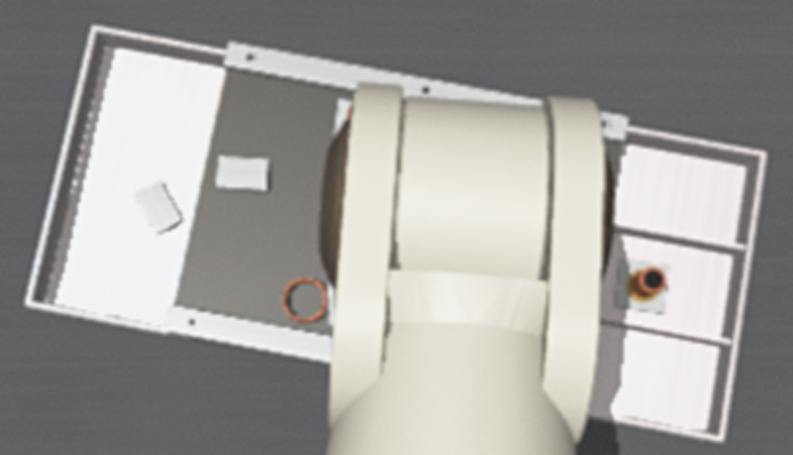

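The angle has reached the ring, both moving in line (ring at 305,300). I keep pushing.

Emit:
play_rows --steps '[[[0.008, 0, 0, 0], [0.008, 0, 0, 0], [0.008, 0, 0, 0], [0.008, 0, 0, 0], [0.008, 0, 0, 0]]]'

```text
time: 9.57
ee_pos: [0.5145, -0.0007, 0.0648]
tcp_rot: [-180.0, -0.0, 79.5]
wrist_force: [-0.8, -2.1, 1.4]
opening: 0.0199
grasp_force: 1.0
```

Emit:
play_rows --steps '[[[0.008, 0, 0, 0], [0.008, 0, 0, 0], [0.008, 0, 0, 0], [0.008, 0, 0, 0], [0.008, 0, 0, 0]]]'

```text
time: 9.98
ee_pos: [0.5219, 0.0386, 0.0648]
tcp_rot: [-180.0, 0.0, 79.5]
wrist_force: [-0.7, -1.8, 0.9]
opening: 0.0202
grasp_force: 1.0
```

Emit:
play_rows --steps '[[[0.008, 0, 0, 0], [0.008, 0, 0, 0], [0.008, 0, 0, 0], [0.008, 0, 0, 0], [0.008, 0, 0, 0]]]'

```text
time: 10.4
ee_pos: [0.5292, 0.078, 0.0648]
tcp_rot: [180.0, -0.0, 79.5]
wrist_force: [0.4, -2.6, 0.9]
opening: 0.02
grasp_force: 0.9
```

Emit:
play_rows --steps '[[[0.008, 0, 0, 0], [0.008, 0, 0, 0], [0.008, 0, 0, 0], [0.008, 0, 0, 0], [0.008, 0, 0, 0]]]'

```text
time: 10.82
ee_pos: [0.5365, 0.1173, 0.0648]
tcp_rot: [-180.0, -0.0, 79.5]
wrist_force: [-0.7, -1.0, 1.1]
opening: 0.0199
grasp_force: 0.7
```

Emit:
play_rows --steps '[[[0.008, 0, 0, 0], [0.008, 0, 0, 0], [0.008, 0, 0, 0], [0.008, 0, 0, 0], [0.008, 0, 0, 0]]]'

```text
time: 11.23
ee_pos: [0.5438, 0.1567, 0.0647]
tcp_rot: [-180.0, -0.0, 79.5]
wrist_force: [0.2, -0.8, -0.3]
opening: 0.02
grasp_force: 0.0
```

Emit:
play_rows --steps '[[[0.005, 0, 0, 0], [0.003, 0, 0, 0], [0, 0, 0, 0], [0, 0, 0, 0], [0, 0, 0, 0]]]'

```text
time: 11.65
ee_pos: [0.5451, 0.1634, 0.0647]
tcp_rot: [-180.0, 0.0, 79.4]
wrist_force: [-0.7, 0.8, 0.3]
opening: 0.0202
grasp_force: 0.0
```

Emit:
play_rows --steps '[[[0, 0, -0.01, 0], [0, 0, -0.02, 0], [0, 0, -0.03, 0], [0, 0, -0.02, 0], [0, 0, 0, 0]]]'

```text
time: 12.07
ee_pos: [0.5469, 0.1638, 0.1506]
tcp_rot: [179.6, -0.2, 79.4]
wrist_force: [0.5, -0.2, -0.3]
opening: 0.0201
grasp_force: 0.0
```

Emit:
play_rows --steps '[[[-0.03, 0, 0, 0], [-0.04, 0, 0, 0], [-0.04, 0, 0, 0], [-0.04, 0, 0, 0], [-0.04, 0, 0, 0]]]'

```text
time: 12.48
ee_pos: [0.5096, -0.0249, 0.1452]
tcp_rot: [180.0, -0.0, 79.5]
wrist_force: [1.0, -0.1, 0.3]
opening: 0.0204
grasp_force: 0.0
```

Emit:
play_rows --steps '[[[-0.04, 0, 0, 0], [-0.03, 0, 0, 0], [-0.01, 0, 0, 0], [0, 0, 0, 0], [0, 0, 0, 0]]]'

```text
time: 12.9
ee_pos: [0.4957, -0.102, 0.145]
tcp_rot: [180.0, -0.0, 79.4]
wrist_force: [-0.8, 0.6, -0.3]
opening: 0.0201
grasp_force: 0.0
```

Run:
```python
from h import *
print("tcp own",own(bot.get_obs()["ee_pos"]))
c=cam("top"); v=c["img"][135:310,180:485]; cv2.imwrite("pics/t6.png",cv2.resize(v,None,fx=2.6,fy=2.6,interpolation=cv2.INTER_CUBIC))
for p in[(256,205+3),(284,209)]: pass
for p in [(217,155),(268,160),(266,190),(217,188)]:
    print(own(onz(c,180+p[0]/2.6,135+p[1]/2.6,.07)))
```

```text
tcp own [-69. -93.]
[ 27. 156.]
[ 31. 115.]
[  6. 112.]
[  1. 151.]
```

View pics/t6.png

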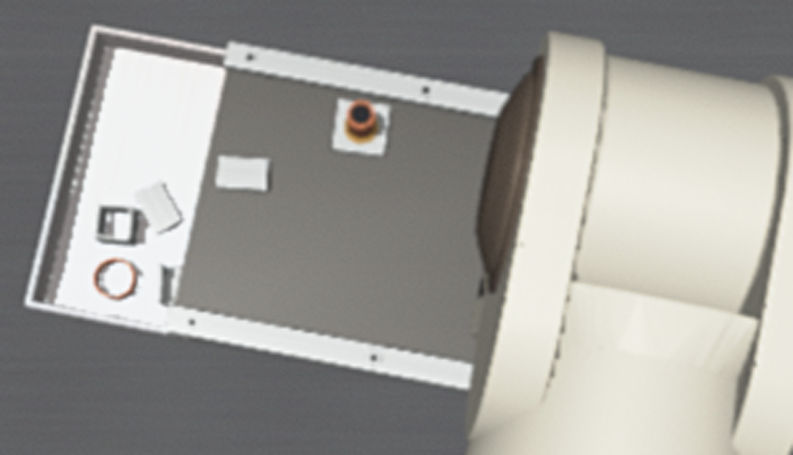

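The tube (118,225), ring (115,278), angle (168,285, on edge) and one flat are in the pan. The joint hasn't moved. The last flat is at own (16,134), so I go behind it at own (15,90) and push it off.

Emit:
play_rows --steps '[[[0.02, 0.01, 0, 0], [0.035, 0.016, 0, 0], [0.035, 0.016, 0, 0], [0.035, 0.016, 0, 0], [0.03, 0.014, 0, 0]]]'

```text
time: 13.37
ee_pos: [0.5958, 0.0413, 0.1447]
tcp_rot: [180.0, -0.0, 79.6]
wrist_force: [0.4, -0.3, 0.4]
opening: 0.0199
grasp_force: 0.0
```

Emit:
play_rows --steps '[[[0.02, 0.009, 0, 0], [0.008, 0.003, 0, 0], [0, 0, 0, 0], [0, 0, 0, 0], [0, 0, 0, 0]]]'

```text
time: 13.78
ee_pos: [0.6112, 0.0623, 0.1449]
tcp_rot: [-180.0, 0.0, 79.5]
wrist_force: [0.1, 0.6, 0.3]
opening: 0.0204
grasp_force: 0.0
```

Run:
```python
from h import *
o=bot.get_obs()["ee_pos"]; print("tcp own",own(o),o[2])
```

```text
tcp own [14. 90.] 0.1449117368796624
```

Emit:
play_rows --steps '[[[0, 0, 0.01, 0], [0, 0, 0.018, 0], [0, 0, 0.02, 0], [0, 0, 0.016, 0], [0, 0, 0.008, 0]]]'

```text
time: 14.2
ee_pos: [0.6104, 0.0616, 0.0701]
tcp_rot: [-179.8, 0.0, 79.4]
wrist_force: [-1.4, -0.9, 0.1]
opening: 0.02
grasp_force: 0.0
```

Emit:
play_rows --steps '[[[0, 0, 0.005, 0], [0, 0, 0.003, 0], [0, 0, 0, 0], [0.005, 0, 0, 0], [0.008, 0, 0, 0]]]'

```text
time: 14.62
ee_pos: [0.6148, 0.0755, 0.0658]
tcp_rot: [179.9, -0.0, 79.4]
wrist_force: [1.1, -0.5, 0.1]
opening: 0.02
grasp_force: 0.6
```

Emit:
play_rows --steps '[[[0.008, 0, 0, 0], [0.008, 0, 0, 0], [0.008, 0, 0, 0], [0.008, 0, 0, 0], [0.008, 0, 0, 0]]]'

```text
time: 15.03
ee_pos: [0.6217, 0.1159, 0.0649]
tcp_rot: [180.0, 0.0, 79.5]
wrist_force: [0.0, -1.7, 1.6]
opening: 0.0199
grasp_force: 1.0
```

Emit:
play_rows --steps '[[[0.008, 0, 0, 0], [0.008, 0, 0, 0], [0.008, 0, 0, 0], [0.006, 0, 0, 0], [0.004, 0, 0, 0]]]'

```text
time: 15.45
ee_pos: [0.6278, 0.1492, 0.0646]
tcp_rot: [-180.0, -0.0, 79.5]
wrist_force: [0.2, 0.9, -0.4]
opening: 0.0199
grasp_force: 0.0
```

Emit:
play_rows --steps '[[[0, 0, 0, 0], [0, 0, -0.01, 0], [0, 0, -0.02, 0], [0, 0, -0.03, 0], [0, 0, -0.03, 0]]]'

```text
time: 15.87
ee_pos: [0.6272, 0.1477, 0.156]
tcp_rot: [-179.9, 0.0, 79.4]
wrist_force: [0.6, -0.4, 0.1]
opening: 0.0203
grasp_force: 0.0
```

Emit:
play_rows --steps '[[[-0.03, 0, 0, 0], [-0.04, 0, 0, 0], [-0.04, 0, 0, 0], [-0.04, 0, 0, 0], [-0.04, 0, 0, 0]]]'

```text
time: 16.28
ee_pos: [0.5923, -0.0405, 0.1559]
tcp_rot: [179.9, 0.0, 79.5]
wrist_force: [0.7, -0.3, 0.4]
opening: 0.02
grasp_force: 0.0
```

Emit:
play_rows --steps '[[[-0.04, 0, 0, 0], [-0.03, 0, 0, 0], [-0.01, 0, 0, 0], [0, 0, 0, 0], [0, 0, 0, 0]]]'

```text
time: 16.7
ee_pos: [0.5783, -0.1176, 0.1554]
tcp_rot: [180.0, -0.0, 79.4]
wrist_force: [0.2, 0.1, -0.3]
opening: 0.02
grasp_force: 0.0
```

Run:
```python
from h import *
c=cam("top"); v=c["img"][135:310,180:485]; cv2.imwrite("pics/t7.png",cv2.resize(v,None,fx=2.6,fy=2.6,interpolation=cv2.INTER_CUBIC))
```

```text
(no output)
```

View pics/t7.png

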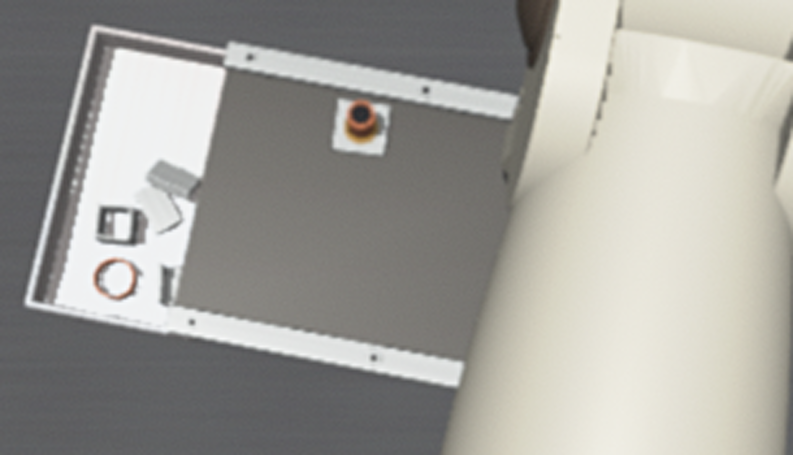

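The plate is clear except for the cooling joint, which stands where it was at (361,127). All five offcuts are in the pan: the last flat at (172,178) leaning on the other, the tube, the ring and the angle. I'm handing in.

```bash
python3 -c "
from workcell import bot
print(bot.job_done())"
```

```text
the job is handed in; nothing more can be done
None
```

I handed the job in with all five offcuts in the scrap pan and the cooling joint unmoved, but my first descent hit the plate at a measured 247 N wrist force, over the 120 N limit, so it may be judged a fail; the hand-in gave no verdict.

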